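# Refit the stroke pin of the pastry filler

### The arm

A 6-joint arm with a two-finger parallel gripper is mounted at the origin on the work surface. World frame = base frame: x ahead of the robot, y to its left, z up, the work surface at z = 0. Lengths are in m, angles in rad, forces in N, time in s.
With the tool pointing down it reaches from about 0.375 to 0.9 m from the base axis. Payload 3.1 kg.
Tool frame: the origin (TCP) lies between the finger pads; the fingertips stand robot.tip_extent ahead of it and the grasp point (between the pads) lies 3 mm ahead of it (robot.tip_extent is the distance from the TCP to the fingertips, in m); z points along the fingers, x is the direction in which the jaws open and shut, and the axes are right-handed (so a half turn about z gives the same grasp; the last joint's range is limited). The gripper opens to 87 mm and grips with 3 to 60 N. Pads are 19 mm wide; open, the fingers measure 117 mm over their backs; the gripper's body (75 mm by 190 mm) begins 51 mm behind the grasp point.
Start: joints at [-0.178, 0.527, 1.433, -0, 1.181, -0.178], TCP at [0.625, 0, 0.245] pointing down, gripper open.
Joint ranges: [-3.08, 3.08], [-0.75, 2.2], [0.22, 2.44], [-1.43, 4.57], [0, 2.65], [-2.85, 2.85]. Speed limits (rad/s): [2.79, 2.79, 3.14, 3.14, 3.14, 3.14].

### API

Orientations are given as a unit quaternion [x, y, z, w].
In Python, from rig import robot, cams gives the robot as it stands.
- The arm moves only by the tool carry_out, never from a script. Its argument "steps" is a list of rows, each a list of 3 entries, a list of its own where there are three numbers: the shift along the world's x, y, z in cm, then the turn about the world's z in degrees, then the closure, from 0 (fully open) to 1 (shut). In form: [[[dx, dy, dz], spin, fingers], ...]. A call has 1 to 10 rows; each row shifts and turns the pose as measured when the row begins; what a row does not reach is not made up. A row lasts 1/10 s, in which the tool goes at most 50 mm and 8.59 degrees, less where a joint would pass 70% of its speed; a pose out of reach is approached as far as the arm can. A call with a gripper value outside its range is refused whole. The fingers move at their own pace and stop on an object; "squeeze" is the grip in N (left out, the last holds). Time passes only in rows, so rows that do not move let the fingers close. It gives the time, the measured TCP pose, the force and the opening at its end, in the units of the state.
- robot.get_obs(): the state, without advancing time (a new reading comes with each control period).
- cams.camera(name): name is "scene" or "side" or "wrist"; returns a dict with "pixels" (384x512x3 uint8, red, green, blue), "fx", "fy", "cx", "cy" (pixels), "k1" (the pictures are not rectified: a ray, as slopes to the right and down, at radius r is drawn at 1 + k1 r^2 times it, then the intrinsics apply), "eye" and "rotation" of the camera in the world. Camera axes: x right, y up, looking along -z (the intrinsics and any distortion apply to the point x, -y, -z); pixel columns grow to the right and rows downward; lengths in m; the calibration is good to about 2 mm. A picture is of the moment at which its call begins. There is no depth.
- robot.hand_in(): hands the job in, once; it reports no verdict.
The state is a dict: "time": time; "q": joint angles; "joint_velocities": joint speeds; "joint_torque": joint torques, N m; "position": TCP position; "tool_rot": TCP orientation; "ft_force": force on the tool from outside, world axes, zero at the start; "moment": the same for the moment, N m; "grip_width": finger opening in m.
Only numpy, scipy, OpenCV 4.12 (cv2) and the standard library are available. Lean on these libraries where they do the work, as an engineer would, in place of code of your own. Each camera call takes 0.05 s, during which the arm holds its last target. There are 200 camera calls.

### The job

The pastry filler has been washed and its stroke pin must go back in. Lift the blue-headed pin out of the white stand, put its foot down through the round end of the keyhole slot until it stands on the slide bar inside, then, pressing lightly, drag it along the slot until it drops into the groove hidden in the bar; stop there, see that the collar is down flush on the housing all round, and let go. Push gently all the way, so that the bar is not scored, and leave the nozzles, the bowl and the clamp ring alone.

Things in the scene. Friction and masses are not known exactly. Their poses are not given: they have to be found in the camera images.
- filler: fixed bench piston filler, 620 mm long, z up, y along the piston from the steel valve end (-y) to the grey air cylinder (+y); origin on the bench under the middle of the guide housing. The housing is the square box in the middle, 64 mm wide (x), 200 mm long, its flat steel top 115 mm high. Beside it the parts reach 122 mm, the valve port (y = -285) 153 mm, an air fitting (y = 115) 133 mm
- keyhole (a point): centre of the keyhole's round entry (22 mm across) in the housing's top plate (8 mm thick), on the plate's top face; axes as filler. From it a straight slot 11 mm wide runs along the filler's +y
- slot_end (a point): far end of the slot, on its centre line on the plate's top face, 105 mm from keyhole along the filler's +y
- bar_face (a point): point under the entry on the flat, level top of the slide bar, 21 mm below the plate's top face (gap under the plate 13 mm). One groove, 17 mm wide and 13 mm deep, cuts straight across the bar, centre 28 to 86 mm from here along the slot, unknown each time. The bar stays put under 60 N; pushing the pin on bar or housing in any direction with more than 25 N scores it
- stand: fixed white plastic drying block 65 (x) x 215 (y) x 45 mm high, origin at the centre of its underside, with three through sockets 18 mm across at y = -75, 0 and 75 mm; the pin and the two nozzles stand in them in any order, each hanging by its collar on the block's top
- pin: upright steel stroke pin, 76 mm long, about 0.14 kg; origin at the centre of its underside, z up along it. Foot 14 mm across, 10 mm high, its lowest 3 mm tapering to 9 mm; neck 8 mm across up to z = 31; collar 28 mm across, z = 31 to 36; blue round head 22 mm across, z = 36 to 76. On the bar its collar is 10 mm above the plate; fully in the groove the collar is flush on the plate
- pin_head (a point): point to hold, on the axis of the pin's blue head, 60 mm above the foot's underside and 24 mm above the collar. The foot passes only the round entry, the neck also the slot, so away from the entry the pin can be lifted no more than 3 mm
- nozzle_a: loose steel filling nozzle in the stand, 103 mm long, thin upright tube 7 mm across on a cone and a 28 mm collar; origin at the centre of its lower end. To be left alone
- nozzle_b: the same with a 10 mm tube. To be left alone
- bowl: loose steel bowl 140 mm across and 55 mm high, origin at the centre of its underside. To be left alone
- clamp: loose steel clamp ring 68 mm across and 18 mm high, origin at the centre of its underside. To be left alone
Things that resemble listed ones, but are neither listed nor needed, are in the scene too. What is shaped like the pin but pink or red is not meant.

How it is judged:
By the outcome, as a careful person would: the job done as asked, in the order asked, and still so for the second after the job is handed in, with the robot touching nothing.
It also fails if it takes over 58 s, if anything falls off the work surface, if the arm or the gripper's body presses on something with over 40 N, if the wrist force passes 120 N, or if a joint passes its speed limit or range.

## Working session

There is one attempt and no reset: what is moved stays moved. The work goes in short steps, Python scripts to look and compute and a tool call to move; the robot and the scene stay as the last step left them, time stands still between calls to the robot, and variables do not carry over. Pictures are saved under pics/ and viewed, about 8 in all and at most 12, crops included, and the job is handed in when it is done.

Besides the shell and the picture viewer there is one more tool, called after "Request:" as name([rows], argument=value, ...), one row to a line, values as JSON. carry_out: Moves the arm, as the interface text tells. Its arguments: {"type":"object","properties":{"steps":{"type":"array"},"squeeze":{"type":"number"}},"required":["steps"]}

```bash
mkdir -p pics
cat > h.py <<'E'
import numpy as np, cv2
from rig import robot, cams
def save(name,fn):
    c=cams.camera(name); cv2.imwrite(fn,c['pixels'][:,:,::-1]); np.save(fn+'.npy',c,allow_pickle=True); return c
def load(fn): return np.load(fn+'.npy',allow_pickle=True).item()
def K(c): return np.array([[c['fx'],0,c['cx']],[0,c['fy'],c['cy']],[0,0,1.]])
def D(c): return np.array([c['k1'],0,0,0.])
def rot(c):
    from scipy.spatial.transform import Rotation as R
    r=np.array(c['rotation'],float)
    return R.from_quat(r).as_matrix() if r.size==4 else r.reshape(3,3)
def ray(c,uv):
    p=cv2.undistortPoints(np.array([[uv]],float),K(c),D(c))[0,0]
    d=rot(c)@np.array([p[0],-p[1],-1]); return np.array(c['eye']),d/np.linalg.norm(d)
def atz(c,uv,z):
    e,d=ray(c,uv); return e+d*(z-e[2])/d[2]
def tri(*cu):
    A=np.zeros((3,3));b=np.zeros(3)
    rs=[ray(c,u) for c,u in cu]
    for e,d in rs:
        P=np.eye(3)-np.outer(d,d);A+=P;b+=P@e
    x=np.linalg.solve(A,b); return x,[round(1000*np.linalg.norm((np.eye(3)-np.outer(d,d))@(x-e)),1) for e,d in rs]
def proj(c,X):
    p=rot(c).T@(np.array(X)-c['eye']); x,y=p[0]/-p[2],-p[1]/-p[2]; s=1+c['k1']*(x*x+y*y)
    return np.array([c['fx']*x*s+c['cx'],c['fy']*y*s+c['cy']])
E
python3 - <<'E'
from h import *
a=save('scene','pics/s.png');b=save('side','pics/d.png');w=save('wrist','pics/w.png')
for c in(a,b,w):print(c['fx'],c['k1'],c['eye'],c['rotation'])
m=np.zeros((768,1024,3),np.uint8)
m[:384,:512]=a['pixels'];m[:384,512:]=b['pixels'];m[384:,:512]=w['pixels']
cv2.imwrite('pics/m.png',cv2.resize(m[:,:,::-1],(800,600),interpolation=cv2.INTER_AREA))
print(robot.get_obs(),robot.tip_extent)
E
```

```text
348.5125525312006 0.03268686927025203 [ 1.0166373  -0.39008514  0.8281565 ] [0.32022203 0.14927332 0.41496369 0.8384393 ]
384.8639399520259 0.00601468273346607 [-0.03153299 -0.8471184   0.7613364 ] [ 0.46111265 -0.1365112  -0.25946806  0.8375059 ]
296.37911689645557 0.012397414076244295 [0.62499281 0.06930901 0.38396652] [-1.25134399e-01  6.77400067e-04 -1.57520094e-04  9.92139556e-01]
{'time': 0.15, 'q': array([-1.78491493e-01,  5.28261357e-01,  1.43358289e+00,  5.95914080e-05,
        1.18137074e+00, -1.78498529e-01]), 'joint_velocities': array([-3.02530090e-03, -3.01269868e-03, -2.93341533e-03, -3.35887203e-04,
        7.43653907e-05,  1.17272484e-03]), 'joint_torque': array([ 9.14956272e-04, -4.40429199e+01, -1.76841742e+01,  6.33679633e-02,
        5.52540855e-02, -1.06930895e-04]), 'position': array([6.24498472e-01, 1.41141476e-04, 2.43799008e-01]), 'tool_rot': array([ 9.99999671e-01, -7.81650192e-06, -7.93384601e-04, -1.71139091e-04]), 'ft_force': array([-0.18251314,  0.55198962,  0.05299991]), 'moment': array([-0.01377606,  0.00891039,  0.00486289]), 'grip_width': 0.087025211915203} 0.022
```

View pics/m.png

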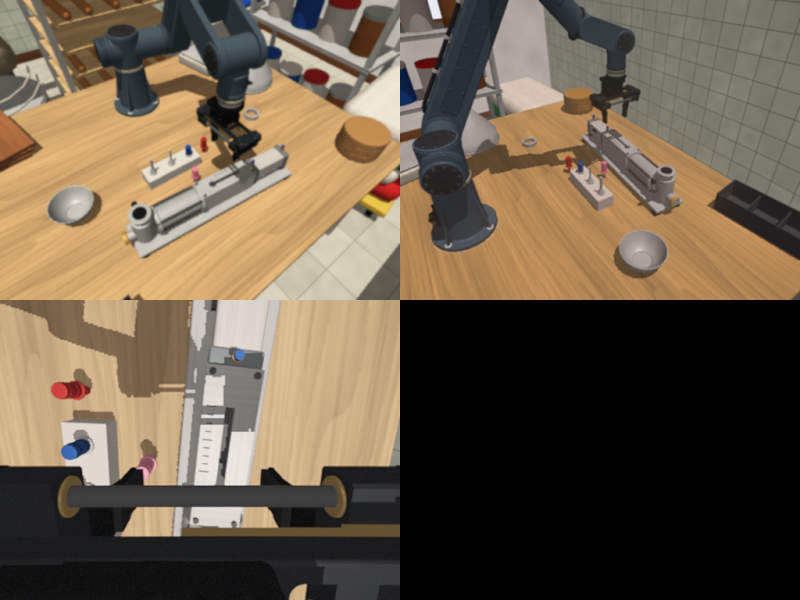

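Montage (scene, side, wrist): a blue head stands in the stand at about scene px (241,192), side (230,215) and wrist (96,192). A red lookalike (scene 261,184) and a pink one (scene 250,224) stand on the bench. There is also a blue spot on the filler at wrist (305,70), which looks like the air fitting. Enlarging to confirm.

Run:
```python
from h import *
def crop(fn,x,y,w,h,s):
    return cv2.resize(cv2.imread(fn)[y:y+h,x:x+w],(w*s,h*s),interpolation=cv2.INTER_CUBIC)
A=crop('pics/s.png',170,160,200,150,4)
B=crop('pics/d.png',200,150,160,120,5)
cv2.imwrite('pics/cs.png',A);cv2.imwrite('pics/cd.png',B)
```

```text
(no output)
```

View pics/cs.png

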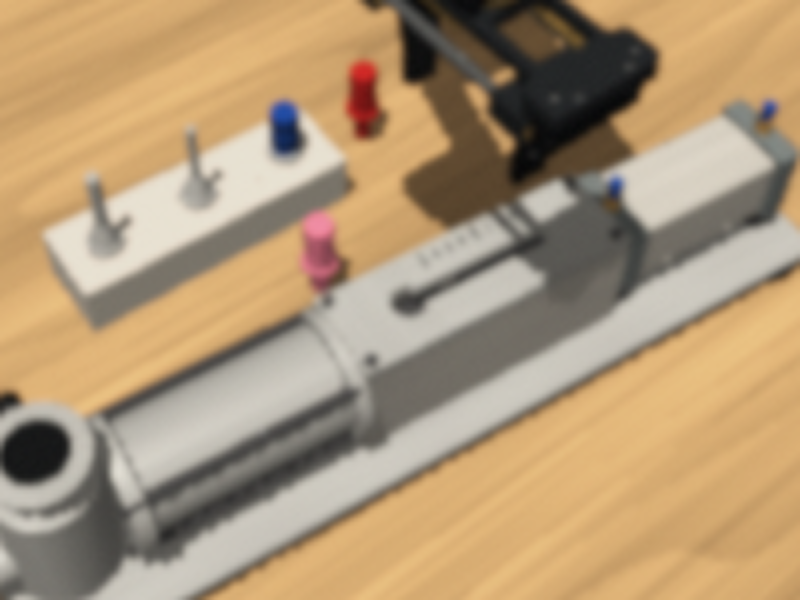

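View pics/cd.png

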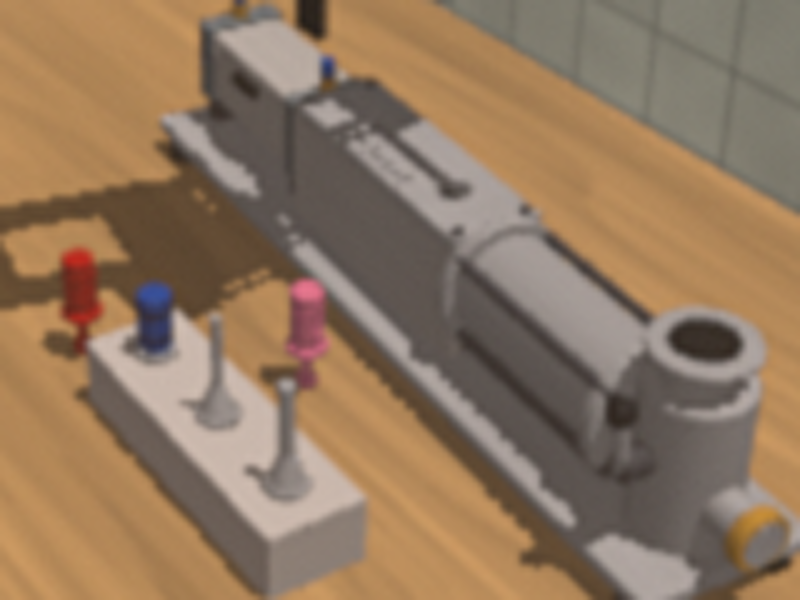

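Crops: the blue pin stands in the stand's end socket, with its head top at scene crop (284,109) and side crop (154,292). It is the only blue thing shaped like the pin; the red and pink ones stand on the bench and the small blue knobs are air fittings. The round entry is at scene crop (409,299) and side crop (456,189).

Run:
```python
from h import *
a=load('pics/s.png');b=load('pics/d.png');w=load('pics/w.png')
S=lambda u,v:(a,(170+(u+.5)/4-.5,160+(v+.5)/4-.5))
T=lambda u,v:(b,(200+(u+.5)/5-.5,150+(v+.5)/5-.5))
P={}
for n,p in dict(pintop=(S(284,109),T(154,293)),pinbot=(S(286,147),T(155,345)),key=(S(409,299),T(456,189)),
  tubeA=(S(191,130),T(216,318)),tubeB=(S(93,178),T(287,384)),boltL=(S(328,301),T(457,231)),boltR=(S(371,360),T(525,210)),pink=(S(319,220),T(308,288)),red=(S(363,69),T(79,257)),fit=(S(617,185),T(327,65)),port=(S(37,452),T(706,340))).items():
    P[n],r=tri(*p); print(n,P[n].round(4),r)
print('key at .115',atz(*S(409,299),.115),atz(*T(456,189),.115))
print('slot far',atz(*S(540,238),.115),atz(*T(368,124),.115))
print('wrist pin top .107', [proj(w,P[n]).round(1) for n in P])
```

```text
pintop [ 0.4489 -0.0147  0.089 ] [np.float64(1.5), np.float64(1.5)]
pinbot [ 0.449  -0.014   0.0484] [np.float64(0.5), np.float64(0.5)]
key [ 0.6463 -0.0594  0.1157] [np.float64(1.8), np.float64(1.8)]
tubeA [ 0.4463 -0.0895  0.1151] [np.float64(0.8), np.float64(0.8)]
tubeB [ 0.4438 -0.1644  0.1159] [np.float64(0.5), np.float64(0.5)]
boltL [ 0.6162 -0.0988  0.1154] [np.float64(0.5), np.float64(0.5)]
boltR [ 0.666  -0.1039  0.1152] [np.float64(0.7), np.float64(0.7)]
pink [ 0.5384 -0.0498  0.0772] [np.float64(1.9), np.float64(1.9)]
red [0.4404 0.0637 0.0752] [np.float64(1.3), np.float64(1.3)]
fit [0.6631 0.1013 0.1275] [np.float64(0.5), np.float64(0.5)]
port [ 0.6212 -0.2969  0.1513] [np.float64(1.1), np.float64(1.1)]
key at .115 [ 0.6447492  -0.05729512  0.115     ] [ 0.64663422 -0.0610863   0.115     ]
slot far [0.65846673 0.03981988 0.115     ] [0.65043831 0.03631431 0.115     ]
wrist pin top .107 [array([ 87.8, 196.4]), array([107.3, 186.2]), array([280.2, 247.5]), array([ 81.2, 274.9]), array([ 88.5, 338.5]), array([250., 283.]), array([298.8, 287.3]), array([180., 224.]), array([ 75.7, 117.9]), array([305.7,  71.5]), array([255.1, 469.8])]
```

Request:
carry_out([
  [[-2.5,-0.2,0],8,0.3],
  [[-2.5,-0.2,0],8,0.3],
  [[-2.5,-0.2,0],8,0.3],
  [[-2.5,-0.2,0],8,0.3],
  [[-2.5,-0.2,0],8,0.3],
  [[-2.5,-0.2,0],8,0.3],
  [[-1.2,-0.1,0],8,0.3],
  [[-0.5,-0.1,0],8,0.3],
  [[0,0,0],8,0.3],
  [[0,0,0],8,0.3],
], squeeze=25)

```text
time: 1.15
position: [0.4478, -0.0132, 0.2408]
tool_rot: [0.747, 0.664, -0.003, -0.002]
ft_force: [-0.2, 0.5, -0.3]
grip_width: 0.0609
```

Run:
```python
from h import *
w=save('wrist','pics/w2.png'); print(w['eye'])
im=cv2.imread('pics/w2.png')
for X in[(.449,-.0145,.09),(.449,-.0145,.05),(.6463,-.0594,.115),(.657,.045,.115)]:
    print(proj(w,X).round(1))
cv2.imwrite('pics/w2v.png',cv2.resize(im,(800,600),interpolation=cv2.INTER_CUBIC))
```

```text
[ 0.38209764 -0.0036383   0.38164303]
[255.8 183.8]
[256.1 175.8]
[236.2 369.2]
[332.9 368.2]
```

View pics/w2v.png

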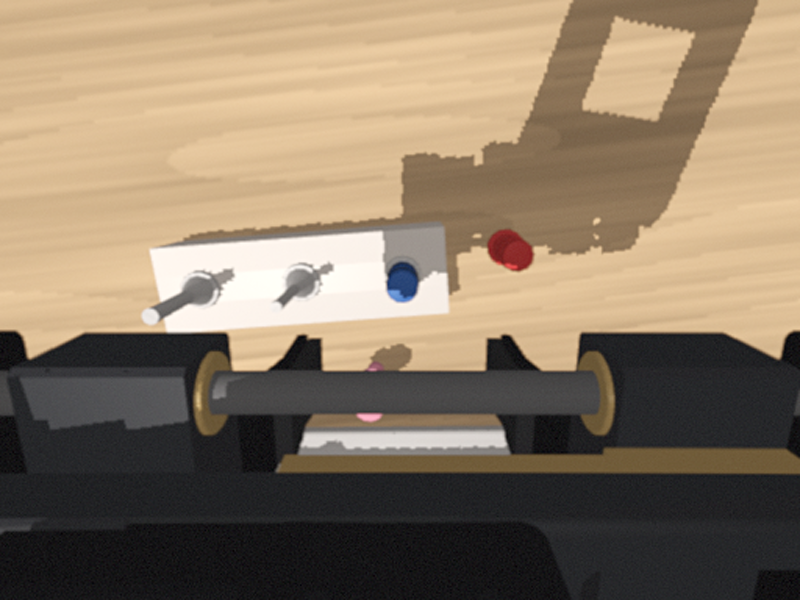

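The wrist view agrees with the two-camera estimate to about 2 mm: head top at (258,184), predicted (256,184). Red is at (329,160) and the nozzles are to the left. Descending to grip.

Request:
carry_out([
  [[0.1,0,-3],0.7,0.3],
  [[0,0,-3],0,0.3],
  [[0,0,-3],0,0.3],
  [[0,0,-3],0,0.3],
  [[0,0,-2],0,0.3],
  [[0,0,-1.2],0,0.3],
  [[0,0,0],0,0.3],
])

```text
time: 1.9
position: [0.4514, -0.0138, 0.0847]
tool_rot: [0.748, 0.664, -0.001, 0.001]
ft_force: [0.9, -0.4, 0.0]
grip_width: 0.0609
```

Request:
carry_out([
  [[-0.2,0,-0.6],0.8,0.3],
  [[0,0,0],0,0.3],
  [[0,0,0],0,0.9],
  [[0,0,0],0,0.9],
  [[0,0,0],0,0.9],
  [[0,0,0],0,0.9],
  [[0,0,0],0,0.9],
])

```text
time: 2.6
position: [0.4515, -0.0143, 0.081]
tool_rot: [0.744, 0.669, 0.0, 0.004]
ft_force: [0.1, -0.1, 0.6]
grip_width: 0.029
```

Request:
carry_out([
  [[-0.3,0,-0.4],0,0.65],
  [[-0.1,0,-0.2],0,0.75],
  [[0,0,0],0,0.9],
  [[0,0,0],0,0.9],
  [[0,0,0],0,0.9],
])

```text
time: 3.1
position: [0.4472, -0.0143, 0.0748]
tool_rot: [0.744, 0.668, 0.001, 0.004]
ft_force: [-0.2, 0.2, 0.1]
grip_width: 0.0213
```

Request:
carry_out([
  [[0,0,1],0,0.9],
  [[0,0,2],0,0.9],
  [[0,0,3],0,0.9],
  [[0,0,3],0,0.9],
  [[0,0,3],0,0.9],
  [[0,0,2],0,0.9],
  [[0,0,1],0,0.9],
  [[0,0,0],0,0.9],
])

```text
time: 3.9
position: [0.4435, -0.0133, 0.2326]
tool_rot: [0.744, 0.669, -0.001, 0.002]
ft_force: [-0.4, -0.4, -2.0]
grip_width: 0.0217
```

Request:
carry_out([
  [[2,-0.5,0],0,0.9],
  [[3,-0.7,0],0,0.9],
  [[3,-0.7,0],0,0.9],
  [[3,-0.7,0],0,0.9],
  [[3,-0.7,0],0,0.9],
  [[2,-0.5,0],0,0.9],
  [[1,-0.2,0],0,0.9],
  [[0,0,0],0,0.9],
  [[0,0,0],0,0.9],
])

```text
time: 4.8
position: [0.6093, -0.0518, 0.2253]
tool_rot: [0.744, 0.669, -0.007, -0.007]
ft_force: [-0.6, 0.7, -2.1]
grip_width: 0.021
```

Request:
carry_out([
  [[2,-0.4,-1],0,0.9],
  [[1.2,-0.3,-1],0,0.9],
  [[0.3,0,-0.3],0,0.9],
  [[0,0,0],0,0.9],
  [[0,0,0],0,0.9],
])

```text
time: 5.3
position: [0.6388, -0.0568, 0.2004]
tool_rot: [0.743, 0.669, -0.01, -0.011]
ft_force: [-0.0, -0.5, -1.7]
grip_width: 0.0211
```

```bash
cat > look.py <<'E'
from h import *
import sys
t=sys.argv[1]
a=save('scene',f'pics/s{t}.png');b=save('side',f'pics/d{t}.png');w=save('wrist',f'pics/w{t}.png')
o=robot.get_obs();p=o['position'];print(p,o['tool_rot'],o['ft_force'])
m=[]
for c in(a,b):
    x,y=[int(v) for v in proj(c,(p[0],p[1],.135))]
    x0,y0=x-40,y-30; print(x0,y0)
    m.append(cv2.resize(np.ascontiguousarray(c['pixels'][y0:y0+60,x0:x0+80,::-1]),(400,300),interpolation=cv2.INTER_CUBIC))
cv2.imwrite(f'pics/v{t}.png',np.hstack(m))
E
python3 look.py 1
```

```text
[ 0.63929429 -0.05698126  0.20096302] [ 0.74323528  0.66888036 -0.00913181 -0.01081628] [ 0.43616892  0.39055741 -2.03995323]
230 198
248 152
```

View pics/v1.png

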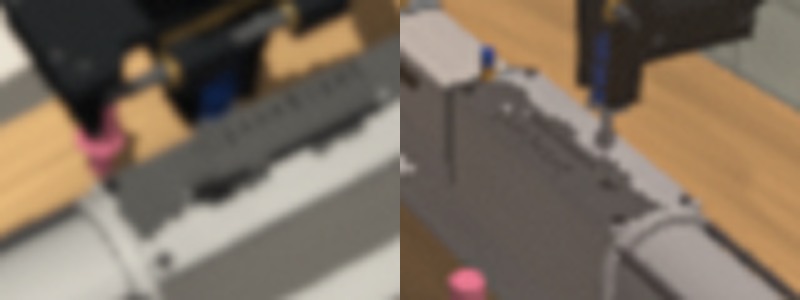

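Run:
```python
from h import *
from scipy.spatial.transform import Rotation as R
o=robot.get_obs();r=R.from_quat(o['tool_rot']).as_matrix();p=o['position']
print('tool z',r[:,2].round(4),'tool x',r[:,0].round(3))
foot=p+r[:,2]*.061; print('foot by TCP',foot)
a=load('pics/s1.png');b=load('pics/d1.png')
for h in(.061,.03,.0):
  X=p+r[:,2]*h; print(h,(proj(a,X)-[230,198])*5,(proj(b,X)-[248,152])*5+[400,0])
print((proj(a,(.6463,-.0594,.115))-[230,198])*5,(proj(b,(.6463,-.0594,.115))-[248,152])*5+[400,0])
```

```text
tool z [-0.028   0.0039 -0.9996] tool x [0.105 0.994 0.001]
foot by TCP [ 0.63758362 -0.05674569  0.13998747]
0.061 [202.95263468 142.08920927] [600.13519881 144.47118512]
0.03 [206.15120115 104.6200298 ] [603.47780483 101.02098928]
0.0 [209.42761821  66.26018051] [606.80275697  57.81495796]
[208.02260014 186.05813357] [611.89710915 176.00352293]
```

Request:
carry_out([
  [[0.4,-0.1,0],0,0.9],
  [[0.3,-0.1,0],0,0.9],
  [[0.1,0,-0.5],0,0.9],
  [[0,0,-0.5],0,0.9],
  [[0,0,-0.3],0,0.9],
  [[0,0,0],0,0.9],
  [[0,0,0],0,0.9],
])

```text
time: 6.15
position: [0.6477, -0.0591, 0.1875]
tool_rot: [0.743, 0.669, -0.009, -0.011]
ft_force: [0.2, -1.1, -1.4]
grip_width: 0.0215
```

```bash
sed -i 's/\.135))/.120))/' look.py; python3 look.py 2
python3 - <<'E'
from h import *
a=load('pics/s2.png')['pixels'];print(robot.get_obs()['position'])
E
```

```text
[ 0.6478558  -0.05913613  0.18784292] [ 0.74323843  0.66888969 -0.00880653 -0.01027878] [-0.34929186  0.52509473 -0.89594144]
232 204
250 155
[ 0.6478558  -0.05913613  0.18784292]
```

View pics/v2.png

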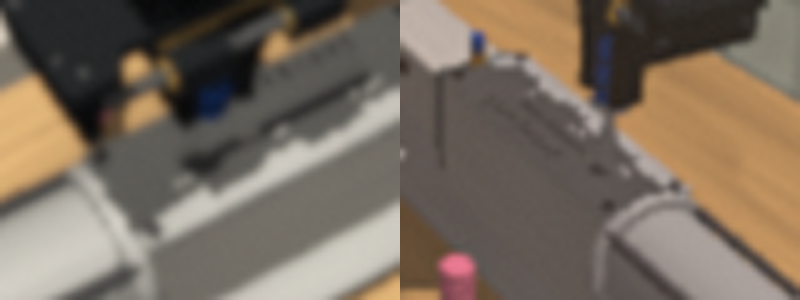

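Run:
```python
from h import *
m=[]
for fn,x,y,x1,y1 in(('pics/s2.png',272,234,0,0),('pics/d2.png',291,187,0,0)):
    c=cv2.imread(fn)[y-16:y+14,x-20:x+20].astype(float)
    c=np.clip(c*2.0,0,255)
    m.append(cv2.resize(c.astype(np.uint8),(400,300),interpolation=cv2.INTER_CUBIC))
cv2.imwrite('pics/e2.png',np.hstack(m))
```

```text
(no output)
```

View pics/e2.png

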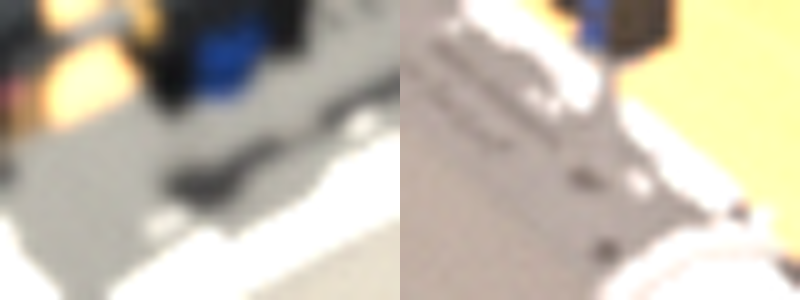

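Request:
carry_out([
  [[-0.1,0,-0.3],0,0.9],
  [[0,0,-0.4],0,0.9],
  [[0,0,-0.3],0,0.9],
  [[0,0,-0.3],0,0.9],
  [[0,0,-0.2],0,0.9],
  [[0,0,0],0,0.9],
])

```text
time: 6.9
position: [0.6468, -0.0591, 0.1717]
tool_rot: [0.743, 0.669, -0.009, -0.01]
ft_force: [-0.5, -0.6, -1.7]
grip_width: 0.0212
```

Request:
carry_out([
  [[0,0,-0.3],0,0.9],
  [[0,0,-0.3],0,0.9],
  [[0,0,-0.3],0,0.9],
  [[0,0,-0.2],0,0.9],
  [[0,0,0],0,0.9],
])

```text
time: 7.4
position: [0.6469, -0.0591, 0.1597]
tool_rot: [0.743, 0.669, -0.009, -0.01]
ft_force: [0.0, -0.4, -1.4]
grip_width: 0.0208
```

Foot at about 0.099, in the hole and free. Feeling for the bar.

Request:
carry_out([
  [[0,0,-0.15],0,0.9],
  [[0,0,-0.1],0,0.9],
  [[0,0,-0.05],0,0.9],
  [[0,0,0],0,0.9],
])

```text
time: 7.8
position: [0.647, -0.0592, 0.1566]
tool_rot: [0.743, 0.669, -0.009, -0.01]
ft_force: [0.4, 0.5, -1.6]
grip_width: 0.0212
```

Request:
carry_out([
  [[0,0,-0.08],0,0.9],
  [[0,0,0],0,0.9],
])

```text
time: 8.0
position: [0.6471, -0.0592, 0.1559]
tool_rot: [0.743, 0.669, -0.008, -0.01]
ft_force: [-0.4, -0.3, -1.5]
grip_width: 0.0214
```

Request:
carry_out([
  [[0,0,-0.08],0,0.9],
  [[0,0,0],0,0.9],
])

```text
time: 8.2
position: [0.6472, -0.0592, 0.1552]
tool_rot: [0.743, 0.669, -0.008, -0.01]
ft_force: [0.5, 0.3, -1.4]
grip_width: 0.0214
```

Request:
carry_out([
  [[0,0,-0.07],0,0.9],
  [[0,0,0],0,0.9],
])

```text
time: 8.4
position: [0.6474, -0.0593, 0.155]
tool_rot: [0.743, 0.669, -0.008, -0.009]
ft_force: [-0.3, -0.6, -1.4]
grip_width: 0.0214
```

Request:
carry_out([
  [[0,0,-0.07],0,0.9],
  [[0,0,0],0,0.9],
])

```text
time: 8.6
position: [0.6476, -0.0593, 0.155]
tool_rot: [0.743, 0.669, -0.008, -0.009]
ft_force: [-0.2, -0.9, -1.1]
grip_width: 0.0216
```

Request:
carry_out([
  [[0,0,-0.07],0,0.9],
  [[0,0,0],0,0.9],
])

```text
time: 8.8
position: [0.6477, -0.0593, 0.1549]
tool_rot: [0.743, 0.669, -0.008, -0.009]
ft_force: [0.1, -0.4, -0.3]
grip_width: 0.0215
```

Request:
carry_out([
  [[0,0,-0.15],0,0.9],
  [[0,0,-0.15],0,0.9],
  [[0,0,-0.15],0,0.9],
])

```text
time: 9.1
position: [0.6482, -0.0593, 0.1547]
tool_rot: [0.743, 0.669, -0.007, -0.008]
ft_force: [-2.7, 1.2, 8.4]
grip_width: 0.0214
```

Request:
carry_out([
  [[0.01,0.2,-0.1],0,0.9],
  [[0.01,0.2,-0.1],0,0.9],
  [[0.01,0.2,-0.1],0,0.9],
  [[0.01,0.2,-0.1],0,0.9],
])

```text
time: 9.5
position: [0.6496, -0.056, 0.1547]
tool_rot: [0.742, 0.67, -0.01, -0.003]
ft_force: [-2.7, -3.7, 6.9]
grip_width: 0.0214
```

Request:
carry_out([
  [[-0.1,0,0],0,0.9],
  [[-0.1,0,0],0,0.9],
  [[-0.05,0,-0.03],0,0.9],
])

```text
time: 9.8
position: [0.6488, -0.0561, 0.1548]
tool_rot: [0.743, 0.67, -0.008, -0.001]
ft_force: [0.4, -0.8, 3.9]
grip_width: 0.0214
```

Request:
carry_out([
  [[0,0.2,-0.06],0,0.9],
  [[0,0.2,-0.06],0,0.9],
  [[0,0.2,-0.06],0,0.9],
  [[0,0.2,-0.06],0,0.9],
])

```text
time: 10.2
position: [0.6498, -0.0525, 0.1548]
tool_rot: [0.742, 0.67, -0.01, 0.003]
ft_force: [-1.3, -3.5, 5.1]
grip_width: 0.0213
```

Request:
carry_out([
  [[-0.1,0,0.03],0,0.9],
  [[-0.1,0,0],0,0.9],
  [[-0.05,0.1,0],0,0.9],
  [[0,0.2,0],0,0.9],
  [[0,0.2,0],0,0.9],
  [[0,0.2,-0.02],0,0.9],
])

```text
time: 10.8
position: [0.6476, -0.0469, 0.1548]
tool_rot: [0.742, 0.67, -0.011, 0.005]
ft_force: [-0.6, -2.5, 5.3]
grip_width: 0.0216
```

Request:
carry_out([
  [[0,0.25,0.02],0,0.9],
  [[0,0.25,0.01],0,0.9],
  [[0,0.25,0.01],0,0.9],
  [[0,0.25,0.01],0,0.9],
])

```text
time: 11.2
position: [0.6474, -0.0349, 0.1548]
tool_rot: [0.742, 0.67, -0.011, 0.004]
ft_force: [0.2, -1.1, 1.6]
grip_width: 0.0213
```

Request:
carry_out([
  [[0.015,0.12,-0.01],0,0.9],
  [[0.015,0.12,-0.03],0,0.9],
  [[0.015,0.12,-0.03],0,0.9],
  [[0.015,0.12,-0.03],0,0.9],
])

```text
time: 11.6
position: [0.6482, -0.0302, 0.1548]
tool_rot: [0.742, 0.671, -0.011, 0.005]
ft_force: [-0.6, -3.6, 4.8]
grip_width: 0.0214
```

Request:
carry_out([
  [[0.015,0.12,-0.02],0,0.9],
  [[0.015,0.12,-0.02],0,0.9],
  [[0.015,0.12,-0.02],0,0.9],
  [[0.015,0.12,-0.02],0,0.9],
  [[0.015,0.12,-0.02],0,0.9],
  [[0.015,0.12,-0.02],0,0.9],
])

```text
time: 12.2
position: [0.6496, -0.0232, 0.1543]
tool_rot: [0.742, 0.671, -0.011, 0.005]
ft_force: [0.4, -2.0, 4.4]
grip_width: 0.021
```

Request:
carry_out([
  [[0.015,0.12,-0.02],0,0.9],
  [[0.015,0.12,-0.02],0,0.9],
  [[0.015,0.12,-0.02],0,0.9],
  [[0.015,0.12,-0.02],0,0.9],
  [[0.015,0.12,-0.02],0,0.9],
  [[0.015,0.12,-0.02],0,0.9],
])

```text
time: 12.8
position: [0.6481, -0.0155, 0.149]
tool_rot: [0.741, 0.671, -0.014, 0.003]
ft_force: [-1.0, -5.4, 1.0]
grip_width: 0.0211
```

Dropped about 6 mm, with the foot against the far wall of the groove. Easing back slightly and down.

Request:
carry_out([
  [[0,-0.08,-0.05],0,0.9],
  [[0,0,-0.1],0,0.9],
  [[0,0,-0.1],0,0.9],
  [[0,0,-0.1],0,0.9],
])

```text
time: 13.2
position: [0.6479, -0.016, 0.1451]
tool_rot: [0.742, 0.671, -0.014, 0.002]
ft_force: [-2.0, -2.1, 6.3]
grip_width: 0.0213
```

Request:
carry_out([
  [[0.05,-0.1,-0.05],0,0.9],
  [[0.05,-0.1,-0.05],0,0.9],
  [[0,-0.1,-0.05],0,0.9],
  [[0,-0.1,-0.08],0,0.9],
  [[0,-0.1,-0.08],0,0.9],
])

```text
time: 13.7
position: [0.6481, -0.0166, 0.145]
tool_rot: [0.742, 0.671, -0.011, -0.001]
ft_force: [-2.7, 1.9, 7.6]
grip_width: 0.0216
```

Request:
carry_out([
  [[-0.08,-0.1,-0.04],0,0.9],
  [[-0.08,-0.1,-0.04],0,0.9],
  [[-0.1,-0.1,-0.04],0,0.9],
  [[-0.1,-0.1,-0.04],0,0.9],
  [[-0.1,-0.1,-0.04],0,0.9],
])

```text
time: 14.2
position: [0.6473, -0.0185, 0.1449]
tool_rot: [0.742, 0.67, -0.006, 0.001]
ft_force: [0.4, 3.0, 4.8]
grip_width: 0.0218
```

Request:
carry_out([
  [[0,0.05,0],0,0.9],
  [[0,0,-0.03],0,0.9],
])

```text
time: 14.4
position: [0.6472, -0.0186, 0.1449]
tool_rot: [0.742, 0.67, -0.006, 0.001]
ft_force: [0.1, 2.1, 7.2]
grip_width: 0.0213
```

```bash
python3 look.py 3
python3 - <<'E'
import cv2,numpy as np
i=cv2.imread('pics/v3.png').astype(float);cv2.imwrite('pics/v3.png',np.clip(i*1.7,0,255).astype(np.uint8))
E
```

```text
[ 0.64724956 -0.01863086  0.14486614] [ 0.74212536  0.67023395 -0.0058598   0.00143567] [0.28152263 1.27710373 5.16203019]
244 196
242 150
```

View pics/v3.png

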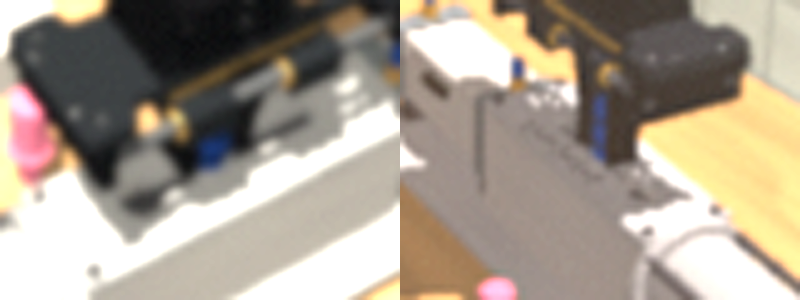

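The collar sits on the plate: z is 10.0 mm below the height on the bar, and both views show no gap. Relieving the load and opening.

Request:
carry_out([
  [[0,0,0.03],0,0.75],
  [[0,0,0.02],0,0.7],
  [[0,0,0],0,0.65],
  [[0,0,0],0,0.55],
  [[0,0,0],0,0.55],
  [[0,0,0],0,0.55],
])

```text
time: 15.15
position: [0.6439, -0.0206, 0.1417]
tool_rot: [0.742, 0.67, -0.01, -0.001]
ft_force: [-0.1, -0.5, -0.1]
grip_width: 0.0381
```

Request:
carry_out([
  [[0,0,1],0,0.5],
  [[0,0,2],0,0.5],
  [[0,0,3],0,0.5],
  [[0,0,4],0,0.5],
  [[0,0,4],0,0.5],
  [[-3,0,0],0,0.5],
  [[-3,0,0],0,0.5],
  [[-3,0,0],0,0.5],
  [[-3,0,0],0,0.5],
  [[0,0,0],0,0.5],
])

```text
time: 16.15
position: [0.5196, -0.0209, 0.2937]
tool_rot: [0.742, 0.671, -0.009, 0.003]
ft_force: [0.5, -0.0, -0.6]
grip_width: 0.0438
```

Run:
```python
from h import *
a=save('scene','pics/s4.png');b=save('side','pics/d4.png');w=save('wrist','pics/w4.png')
m=[]
for c in(a,b):
    x,y=[int(v) for v in proj(c,(.65,-.0185,.135))]; print(x-40,y-40)
    m.append(cv2.resize(np.ascontiguousarray(c['pixels'][y-40:y+40,x-40:x+40,::-1]),(400,400),interpolation=cv2.INTER_CUBIC))
    for z in(.16,.12,.115): print(z,(proj(c,(.65,-.0185,z))-[x-40,y-40])*5)
cv2.imwrite('pics/v4.png',np.hstack(m))
```

```text
245 183
0.16 [207.0639502  170.63986225]
0.12 [201.61093458 219.5413087 ]
0.115 [200.95584232 225.42029554]
243 136
0.16 [203.88252096 166.29432589]
0.12 [201.64936761 220.28140522]
0.115 [201.37574715 226.89882054]
```

View pics/v4.png

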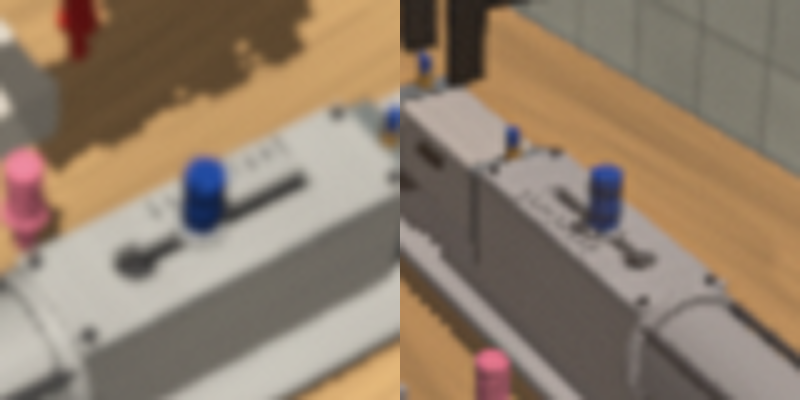

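The pin stands upright in the slot between the entry and the far end. Its head top is at (205,168) and (606,175), where a head top at z = 0.160 (fully seated) should appear: (207,171) and (604,166). The gripper is clear.

```bash
python3 -c "
from rig import robot
print(robot.hand_in(),robot.get_obs()['time'])"
```

```text
the job is handed in; nothing more can be done
the job is handed in; nothing more can be done
```

The blue pin is back in its groove with the collar down on the housing, and the job is handed in at about 16 s. I put it through the round entry onto the bar and dragged it under light load. It dropped into the groove about 40 mm along the slot, where I seated it and let go.

**Forces:** the wrist read at most about 8 N down and 5 N sideways at the readings I had, which come only at the end of each move call. Adding the weight of the pin gives about 10 N on the bar, well under 25 N.

**Seating:** the tool ended 10.0 mm lower than when the pin stood on the bar, which is the full drop. In the last pictures the pin stands upright, with its head top within about 2 px of where a fully seated pin should be. The pictures are too coarse to prove the collar is flush all round to better than about 1 mm.

**What went less well:**
- At the start of the drag the pin met some resistance, and I shifted it about 2 mm sideways.
- The tool leaned 1 to 1.5° during the drag; I took most of that out before letting go.
- The open gripper sank about 3 mm on release, touching nothing and with no force read.

I did not touch the nozzles, bowl or clamp ring, though the last close-up pictures do not show them.

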